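Put away the croissant tray and roll the pastry display shut

TASK

The tray of croissants was left sticking out of the front of the roll-top pastry display. Using only your fingertips and no more than a gentle push, slide the tray straight back until it is fully home against its stop, then push the clear cover over and down by its wooden bar, without slamming it, until it is fully shut. Do not pinch the tray or the bar between the fingers or lift the tray, do not touch the croissants, and leave everything else on the counter where it stands.

Things in the scene. Friction and masses are not known exactly. Their poses are not given: they have to be found in the camera images.
- display: roll-top pastry display, fixed: beech base 208 (x) x 232 (y) mm, top 22 mm above the counter, a fixed clear quarter-round shell over its rear half, open in front while the cover is rolled back. Origin at the base's centre on the counter; x from the open front to the back, y left, z up. Low side guides (3.5 mm play each side) keep the tray straight; a wooden stop at the back halts it
- tray: loose steel tray, 200 (x) x 205 (y) x 22 mm tall, walls 3 mm, about 0.5 kg, on the base between the guides, with three croissants. Origin at the centre of its underside, axes as the display's; its front wall is at its x = -100 mm. Found 35 to 65 mm short of home; fully home its origin is at x = -2 mm, z = 22 mm of the display. Slides with 2 to 6 N
- cover (a joint): angle (rad) of the clear quarter-round front cover, outer radius 113 mm, 254 mm wide, 0.35 kg, that rolls over the outside of the rear shell: 0 = fully shut (hard stop), 1.5 to 1.72 = rolled back as found, 1.75 at most. Stiff pivots: it stays where it is left; moving it takes 1 to 6 N at the bar. It cannot shut while the tray sticks out
- pivot (a point): middle of the cover's pivot axis, which runs along the display's y: at x = 0, y = 0, 34 mm above the counter in the display's frame
- bar (a point): middle of the cover's round wooden bar, 12 mm thick, 204 mm long along the display's y, 142 mm from the pivot axis, 23 mm of free space between it and the cover (a post joins them 85 mm either side of the middle). At cover angle a it is at x = -142 cos(a), z = 34 + 142 sin(a) mm of the display: on top when rolled back; at the front, 34 mm above the counter, when shut
- croissant_2: one of the three butter croissants on the tray, about 54 x 87 mm and 41 mm tall; origin at the middle of its underside, y along its length; it must not be touched
- croissant_4: one of the three butter croissants on the tray, about 54 x 87 mm and 41 mm tall; origin at the middle of its underside, y along its length; it must not be touched
- croissant_7: one of the three butter croissants on the tray, about 54 x 87 mm and 41 mm tall; origin at the middle of its underside, y along its length; it must not be touched
- stirrers: grey tin of wooden stirrers, 67 mm across, 142 mm tall, loose; bystander; origin under its middle
- coffee_cup: white porcelain cup, 73 mm across, 61 mm tall, loose; bystander; origin under its middle
- tongs: steel pastry tongs, 237 x 59 x 24 mm, lying loose, y along their length; bystander; origin under their middle
- price_card: small price card in a beech foot, 22 x 70 mm, 58 mm tall, loose; bystander; origin under its middle
- ring_stand: wooden bread-ring stand with big bread rings, fixed at the left of the counter, 520 mm tall; its post and rings reach up to 160 mm from its origin in plan, which lies at its foot; keep the arm clear of it
- dome_back: nearer gauze food dome, fixed at the left, 244 mm across and 233 mm tall; origin under its middle; keep clear of it
- sugar_tin_lid (a joint): hinged lid of the closed red sugar tin, 82 x 106 x 59 mm, that stands fixed at the right; 0 = shut; bystander, leave it shut
- dome_front_cover (a joint): hinged gauze cover of the farther food dome, 269 mm across and 229 mm tall, fixed, left behind the display; 0 = shut; bystander, leave it shut
Mind the look-alikes: they are no part of the job. Leave any green look-alike of the croissant_4 alone.

How it is judged:
On the way:
1. the tray is pushed home against its stop while the cover is still rolled back (x of tray in the frame of display above -0.005 m and angle between the x axis of tray and the x axis of display, either way round below 0.05 rad and value of joint cover above 1 rad and z of each of croissant_2, croissant_4, croissant_7 in the frame of tray below 0.015 m and angle between each of croissant_2, croissant_4, croissant_7's own z axis and vertical below 0.35 rad and x of croissant_2 in the frame of tray between -0.085 and 0.085 m and y of croissant_2 in the frame of tray between -0.085 and 0.085 m and x of croissant_4 in the frame of tray between -0.085 and 0.085 m and y of croissant_4 in the frame of tray between -0.085 and 0.085 m and x of croissant_7 in the frame of tray between -0.085 and 0.085 m and y of croissant_7 in the frame of tray between -0.085 and 0.085 m), for 0.2 s.
At the end, for the whole second after the job is handed in: the cover is shut to within 0.06 rad (8 mm at the bar), the tray is home to within 3 mm and square to within 0.05 rad, at rest, and all three croissants lie on it as before (value of joint cover below 0.06 rad and linear speed of tray below 0.01 m/s and x of tray in the frame of display above -0.005 m and angle between the x axis of tray and the x axis of display, either way round below 0.05 rad and z of each of croissant_2, croissant_4, croissant_7 in the frame of tray below 0.015 m and angle between each of croissant_2, croissant_4, croissant_7's own z axis and vertical below 0.35 rad and x of croissant_2 in the frame of tray between -0.085 and 0.085 m and y of croissant_2 in the frame of tray between -0.085 and 0.085 m and x of croissant_4 in the frame of tray between -0.085 and 0.085 m and y of croissant_4 in the frame of tray between -0.085 and 0.085 m and x of croissant_7 in the frame of tray between -0.085 and 0.085 m and y of croissant_7 in the frame of tray between -0.085 and 0.085 m); the robot touches nothing.
It fails at once if the tray is lifted (10 mm) or tipped instead of being pushed along, or rammed (over 35 N) (height (world z) of tray above 0.032 m or angle between tray's own z axis and vertical above 0.1 rad or contact force between the fingers and tray above 35 N).
It fails at once if the bar or the tray's rim is pinched (the point between the finger pads lies on it) ((x of the grasp point in the frame of bar between -0.009 and 0.009 m and y of the grasp point in the frame of bar between -0.102 and 0.102 m and z of the grasp point in the frame of bar between -0.009 and 0.009 m) or (x of the grasp point in the frame of tray between -0.1045 and -0.0925 m and y of the grasp point in the frame of tray between -0.105 and 0.105 m and z of the grasp point in the frame of tray between -0.02 and 0.038 m) or (x of the grasp point in the frame of tray between -0.105 and 0.105 m and y of the grasp point in the frame of tray between 0.095 and 0.107 m and z of the grasp point in the frame of tray between -0.02 and 0.038 m) or (x of the grasp point in the frame of tray between -0.105 and 0.105 m and y of the grasp point in the frame of tray between -0.107 and -0.095 m and z of the grasp point in the frame of tray between -0.02 and 0.038 m)).
It fails at once if a croissant is touched by the robot (contact force between any of the fingers, the arm and croissant_2 above 0.5 N or contact force between any of the fingers, the arm and croissant_4 above 0.5 N or contact force between any of the fingers, the arm and croissant_7 above 0.5 N).
It fails at once if the cover is slammed (faster than 3 rad/s) or forced (over 40 N on the bar or cover) (velocity of joint cover below -3 rad/s or contact force between the fingers and display above 40 N).
It fails at once if a bystander is moved by more than 15 mm or tipped, or the sugar tin or food dome is opened (distance of any of stirrers, coffee_cup, tongs, price_card from where it was at the start of the episode above 0.015 m or angle between any of stirrers, coffee_cup, tongs, price_card's own z axis and vertical above 0.3 rad or value of joint any of sugar_tin_lid, dome_front_cover above 0.1 rad).
It also fails if it takes over 58 s, if anything falls off the work surface, if the arm or the gripper's body presses on something with over 40 N, if the wrist force passes 120 N, or if a joint passes its speed limit or range.

ROBOT

A 6-joint arm with a two-finger parallel gripper is mounted at the origin on a cart in front of the work surface, level with it; the furniture and walls round the work are solid. World frame = base frame: x ahead of the robot, y to its left, z up, the work surface at z = 0. Lengths are in m, angles in rad, forces in N, time in s.
With the tool pointing down it reaches from about 0.375 to 0.9 m from the base axis. Payload 3.1 kg.
Tool frame: the origin (TCP) lies midway between the tips of the shut fingers; the grasp point (between the pads) lies 19 mm behind it; z points along the fingers, y is the direction in which the jaws open and shut (so a half turn about z gives the same grasp; the last joint's range is limited). The gripper opens to 85 mm and grips with 20 to 120 N. Pads are 22 mm wide; open, the fingers measure 114 mm over their backs; the gripper's body (76 mm by 85 mm) begins 54 mm behind the grasp point. The pads swing forward as they close: fully open they stand 13 mm farther back than shut.
Start: joints at [-1.429, 0.527, 1.433, -0, 1.181, -0.178], TCP at [0.197, -0.593, 0.231] pointing down, gripper open.
Joint ranges: [-3.08, 3.08], [-0.75, 2.2], [0.22, 2.44], [-1.43, 4.57], [0, 2.65], [-2.85, 2.85]. Speed limits (rad/s): [2.79, 2.79, 3.14, 3.14, 3.14, 3.14].

INTERFACE

Orientations are given as a unit quaternion [x, y, z, w].
In Python, from station import manip gives the robot as it stands.
- The arm moves only by the tool servo_tool, never from a script. Its argument "increments" is a list of rows, each an object with "hand": the closure, from 0 (fully open) to 1 (shut); "travel": the shift along the tool's x, y, z in mm, a list of three; "yaw": the turn about the tool's z in degrees. A call has 1 to 20 rows; each row shifts and turns the commanded pose from where the row before left it, along the tool's axes as they then stand; what a row does not reach is not made up. A row lasts 1/10 s, in which the tool goes at most 50 mm and 8.59 degrees, less where a joint would pass 70% of its speed; a pose out of reach is approached as far as the arm can. A call with a gripper value outside its range is refused whole. The fingers move at their own pace and stop on an object; "newtons" is the grip in N (left out, the last holds). Time passes only in rows, so rows that do not move let the fingers close. It gives the time, the measured TCP pose, the force and the opening at its end, in the units of the state.
- manip.sense(): the state, without advancing time (a new reading comes with each control period).
- manip.snapshot(name): name is "side" or "top"; returns a dict with "pixels" (480x640x3 uint8, blue, green, red), "fx", "fy", "cx", "cy" (pixels), "R" (3x3) and "t" (3): a world point X has camera coordinates R X + t. Camera axes: x right, y down, z forward; pixel columns grow to the right and rows downward; lengths in m; the calibration is good to about 2 mm. A picture is of the moment at which its call begins. There is no depth.
- manip.sign_off(): hands the job in, once; it reports no verdict.
The state is a dict: "t": time; "q": joint angles; "qd": joint speeds; "tau": joint torques, N m; "tcp_pos": TCP position; "tool_rot": TCP orientation; "force": force on the tool from outside, world axes, zero at the start; "ft_torque": the same for the moment, N m; "finger_gap": opening from 0.0 (shut) to 1.0 (fully open).
Only numpy, scipy, OpenCV 4.12 (cv2) and the standard library are available. Lean on these libraries where they do the work, as an engineer would, in place of code of your own. Each camera call takes 0.05 s, during which the arm holds its last target.

## Working session

There is one attempt and no reset: what is moved stays moved. The work goes in short steps, Python scripts to look and compute and a tool call to move; the robot and the scene stay as the last step left them, time stands still between calls to the robot, and variables do not carry over. Pictures are saved under pics/ and viewed, and the job is handed in when it is done.

Besides the shell and the picture viewer there is one more tool, called after ">>>" by a JSON object that holds its "name" and its "arguments", one argument or row to a line. servo_tool: Moves the arm, as the interface text tells. Its arguments: {"type":"object","properties":{"increments":{"type":"array","items":{"type":"object","properties":{"hand":{"type":"number"},"travel":{"type":"array","items":{"type":"number"}},"yaw":{"type":"number"}}}},"newtons":{"type":"number"}},"required":["increments"]}

```bash
mkdir -p pics; ls; cat > h.py <<'E'
from station import manip
import numpy as np, cv2
def snap(n,f):
    s=manip.snapshot(n); cv2.imwrite('pics/'+f,s['pixels']); return s
def ray(s,u,v):
    R=np.array(s['R']);t=np.array(s['t']);c=-R.T@t
    d=R.T@np.array([(u-s['cx'])/s['fx'],(v-s['cy'])/s['fy'],1]);return c,d
def plane(s,u,v,z):
    c,d=ray(s,u,v);return c+d*(z-c[2])/d[2]
def proj(s,X):
    p=np.array(s['R'])@np.array(X)+np.array(s['t']);return s['fx']*p[0]/p[2]+s['cx'],s['fy']*p[1]/p[2]+s['cy']
def tri(s1,p1,s2,p2):
    c1,d1=ray(s1,*p1);c2,d2=ray(s2,*p2);A=np.stack([d1,-d2],1)
    k=np.linalg.lstsq(A,c2-c1,rcond=None)[0];a=c1+k[0]*d1;b=c2+k[1]*d2
    return (a+b)/2,np.linalg.norm(a-b)
E
python3 - <<'E'
from h import *
import pickle
d={}
for n in ('side','top'):
    d[n]=snap(n,n+'0.png')
    s=d[n];print(n,s['fx'],s['cx'],s['cy'],(-np.array(s['R']).T@np.array(s['t'])).round(3),np.array(s['R']).round(3).tolist())
pickle.dump(d,open('d0.pkl','wb'))
st=manip.sense();print({k:np.round(v,3).tolist() for k,v in st.items()})
E
```

```text
pics
side 493.0951004731556 322.65052552454245 240.67307326609492 [-0.083  0.778  0.916] [[-0.752, -0.659, -0.009], [-0.441, 0.512, -0.737], [0.49, -0.55, -0.676]]
top 494.4629722266223 321.0782119340506 234.6760222309237 [0.317 0.089 1.32 ] [[-0.014, -1.0, 0.006], [-0.983, 0.013, -0.181], [0.181, -0.009, -0.983]]
{'t': 0.1, 'q': [-1.428, 0.528, 1.434, -0.0, 1.181, -0.179], 'qd': [0.001, -0.001, -0.001, 0.001, -0.002, 0.001], 'tau': [-0.001, -44.33, -17.859, -0.0, 0.004, -0.0], 'tcp_pos': [0.197, -0.592, 0.23], 'tool_rot': [0.987, 0.16, 0.0, -0.001], 'force': [-0.068, -0.129, -0.191], 'ft_torque': [-0.05, -0.045, 0.039], 'finger_gap': 0.999}
```

View pics/side0.png

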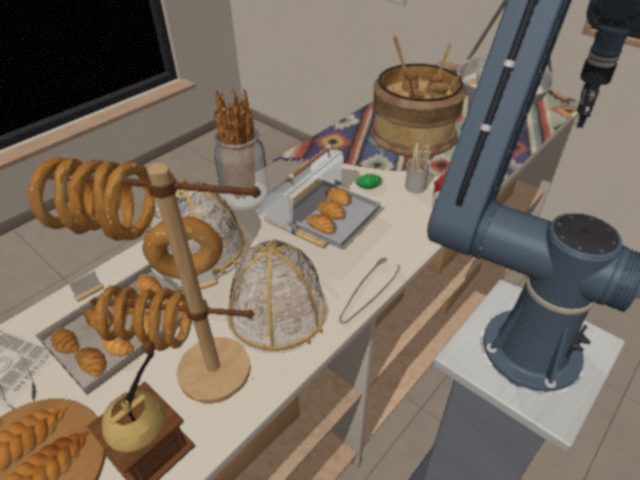

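View pics/top0.png

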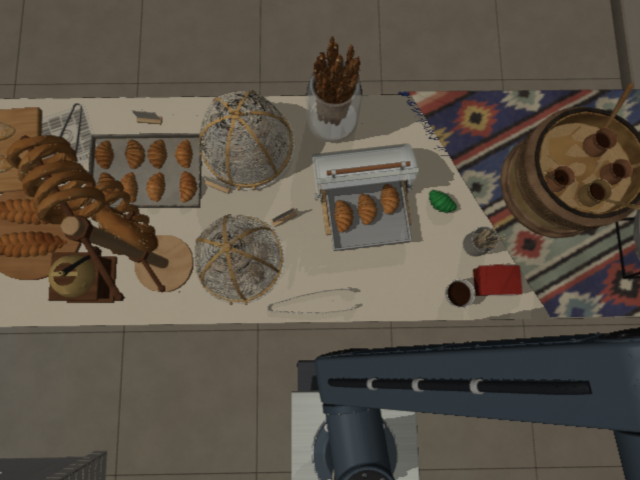

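```bash
python3 - <<'E'
from h import *
a=cv2.imread('pics/top0.png')[120:280,270:470];cv2.imwrite('pics/topc.png',cv2.resize(a,None,fx=4,fy=3.75,interpolation=cv2.INTER_CUBIC)[:600])
a=cv2.imread('pics/side0.png')[135:285,230:430];cv2.imwrite('pics/sidec.png',cv2.resize(a,None,fx=4,fy=4,interpolation=cv2.INTER_CUBIC))
E
```

```text
(no output)
```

View pics/topc.png

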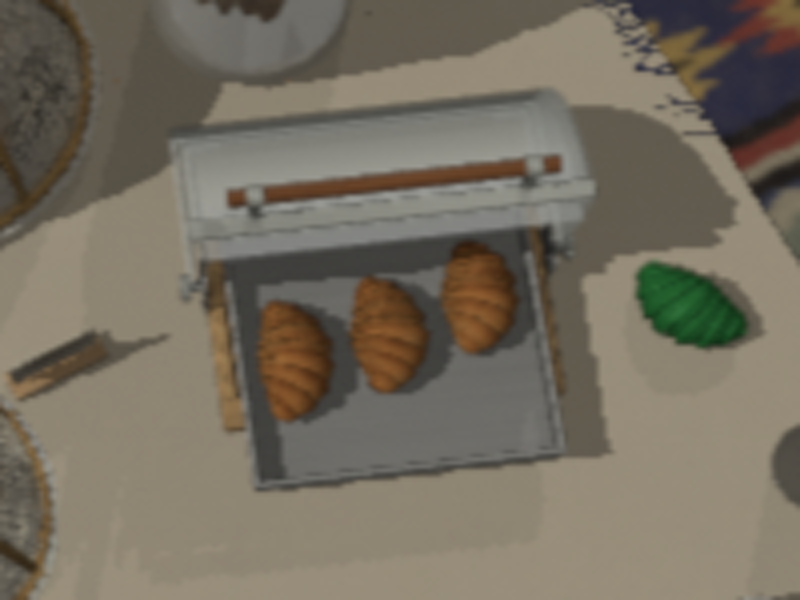

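View pics/sidec.png

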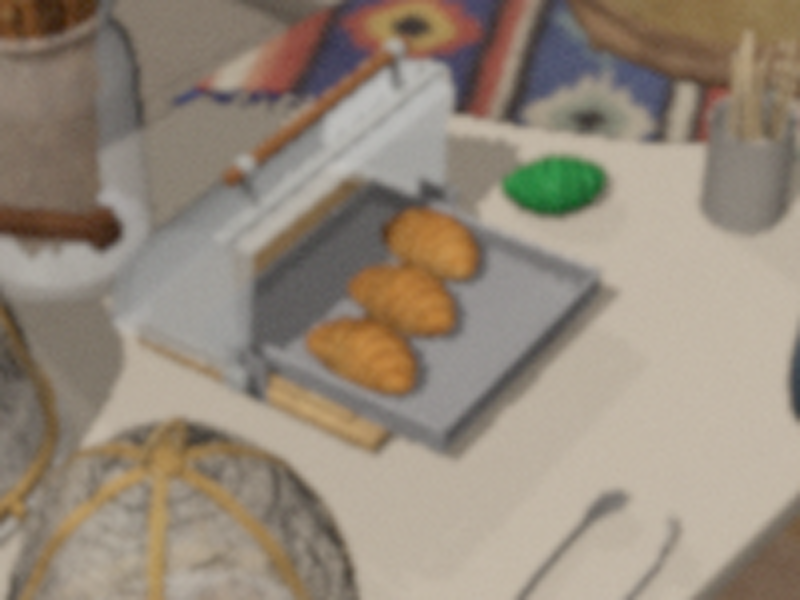

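```bash
python3 - <<'E'
from h import *
import pickle
d=pickle.load(open('d0.pkl','rb'));T=d['top'];S=d['side']
t=lambda U,V:(270+U/4-.4,120+V/3.75-.4)
s=lambda U,V:(230+U/4-.4,135+V/4-.4)
P={}
for n,a,b in [('barL',(230,198),(228,178)),('barR',(561,163),(402,46)),('trayFL',(257,488),(443,437)),('trayFR',(563,455),(600,273)),('baseFL',(232,430),(380,440))]:
    X,e=tri(T,t(*a),S,s(*b));P[n]=X;print(n,X.round(4),round(e,4), 'top@.044',plane(T,*t(*a),.044).round(4))
for n in('bar','trayF'):
    L,R=P[n+'L'],P[n+'R'];v=L-R;print(n,np.linalg.norm(v[:2]),'yaw',np.arctan2(-v[0],v[1]),((L+R)/2).round(4))
# bar by mask in top view
hsv=cv2.cvtColor(T['pixels'],cv2.COLOR_BGR2HSV)
for nm,im,(y0,y1,x0,x1) in(('T',T,(155,180,320,415)),('S',S,(145,185,285,332))):
    h=cv2.cvtColor(im['pixels'],cv2.COLOR_BGR2HSV)[y0:y1,x0:x1]
    m=(h[...,1]>90)&((h[...,0]<15))
    ys,xs=np.nonzero(m);ys=ys+y0;xs=xs+x0
    l=cv2.fitLine(np.stack([xs,ys],1).astype(np.float32),cv2.DIST_HUBER,0,.01,.01).ravel();print(nm,len(xs),xs.min(),xs.max(),ys.min(),ys.max(),l)
E
```

```text
barL [0.6778 0.0621 0.1781] 0.0017 top@.044 [0.721  0.0595 0.044 ]
barR [ 0.7018 -0.1388  0.1716] 0.0002 top@.044 [ 0.7446 -0.1642  0.044 ]
trayFL [0.5106 0.0446 0.0401] 0.002 top@.044 [0.5109 0.0452 0.044 ]
trayFR [ 0.5309 -0.1554  0.046 ] 0.0006 top@.044 [ 0.5316 -0.1556  0.044 ]
baseFL [0.5543 0.0591 0.0215] 0.0046 top@.044 [0.5521 0.0609 0.044 ]
bar 0.20234787249769123 yaw 0.11893858885169388 [ 0.6898 -0.0383  0.1749]
trayF 0.20101309942144469 yaw 0.10147286106012231 [ 0.5208 -0.0554  0.0431]
T 279 327 409 162 174 [ 9.93443012e-01 -1.14328586e-01  3.68177673e+02  1.67870178e+02]
S 321 286 331 145 180 [  0.7289178   -0.68460125 305.03564    161.04942   ]
```

```bash
python3 - <<'E'
from h import *
import pickle
d=pickle.load(open('d0.pkl','rb'));T=d['top'];S=d['side']
t=lambda U,V:(270+U/4-.4,120+V/3.75-.4)
s=lambda U,V:(230+U/4-.4,135+V/4-.4)
for n,a in [('FLc outer',(225,431)),('FLc in',(244,429))]: print(n,plane(T,*t(*a),.022).round(4))
print('baseFL side',plane(S,*s(383,433),.022).round(4),plane(S,*s(375,447),.0).round(4))
for n,a,b in [('pivL',(190,288),(256,372)),('pivR',(562,245),(430,187))]:
    print(n,tri(T,t(*a),S,s(*b)),plane(T,*t(*a),.034),plane(S,*s(*b),.034))
def crop(im,r,f,k):
    y0,y1,x0,x1=r;cv2.imwrite('pics/'+f,cv2.resize(im['pixels'][y0:y1,x0:x1],None,fx=k,fy=k,interpolation=cv2.INTER_LANCZOS4))
crop(T,(170,245,305,355),'a.png',8);crop(S,(210,255,280,350),'b.png',10)
E
```

```text
FLc outer [0.5555 0.0651 0.022 ]
FLc in [0.5568 0.0524 0.022 ]
baseFL side [0.5548 0.052  0.022 ] [0.5654 0.0482 0.    ]
pivL (array([0.64909031, 0.08348958, 0.04512343]), np.float64(0.012897339025274323)) [0.65753422 0.0871221  0.034     ] [0.65209307 0.07201619 0.034     ]
pivR (array([ 0.68669346, -0.1597114 ,  0.04484609]), np.float64(0.00811742312286783)) [ 0.68634218 -0.16402481  0.034     ] [ 0.70009387 -0.16963242  0.034     ]
```

View pics/a.png

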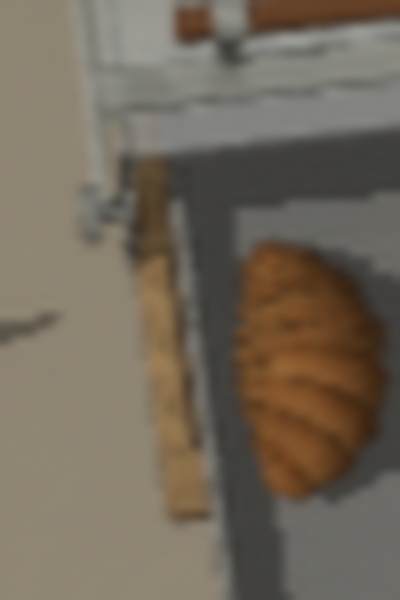

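View pics/b.png

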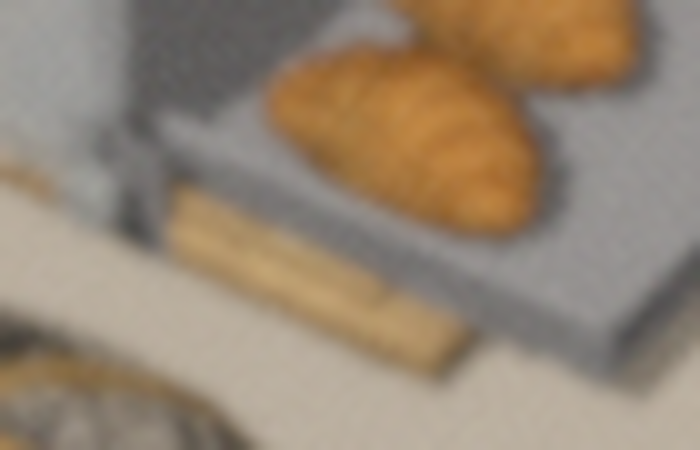

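```bash
cat >> h.py <<'E'
from scipy.spatial.transform import Rotation as Ro
O=np.array([.672,-.0385]);TH=.112
c_,s_=np.cos(TH),np.sin(TH);RD=np.array([[c_,-s_],[s_,c_]])
def loc(p): return np.r_[RD.T@(np.array(p[:2])-O),p[2]]
def rep(*targets):
    st=manip.sense();p=st['tcp_pos'];M=Ro.from_quat(st['tool_rot']).as_matrix()
    f=np.array(st['force']);print('t',round(st['t'],2),'loc mm',(loc(p)*1e3).round(1),'gap',round(st['finger_gap'],3),'F loc',np.r_[RD.T@f[:2],f[2]].round(2),'yaw err deg',round(np.degrees(np.arctan2(M[1,0],M[0,0])-TH),2))
    for T in targets:
        w=np.r_[RD@np.array(T[:2])+O,T[2]];print('travel to',T,(M.T@(w-p)*1e3).round(1)); 
        p=w
E
python3 - <<'E'
from h import *
rep((-.195,0,.23))
import pickle
T=pickle.load(open('d0.pkl','rb'))['top']
for n,u,v,z in(('stirrers',485,240,.142),('cup',459,293,.061),('tinSugar',498,280,.059),('tongs R end',360,300,.01),('card',292,214,.04)):print(n,plane(T,u,v,z).round(3))
E
```

```text
t 0.1 loc mm [-533.9 -497.4  230.4] gap 0.999 F loc [-0.08 -0.12 -0.19] yaw err deg 11.97
travel to (-0.195, 0, 0.23) [ 434.7 -416.3    1.4]
stirrers [ 0.515 -0.318  0.142]
cup [ 0.393 -0.27   0.061]
tinSugar [ 0.425 -0.372  0.059]
tongs R end [ 0.381 -0.022  0.01 ]
card [0.609 0.154 0.04 ]
```

>>> {"name": "servo_tool", "arguments": {
  "increments": [
    {"hand": 1, "travel": [0, 0, 0], "yaw": 6},
    {"hand": 1, "travel": [0, 0, 0], "yaw": 6}
  ],
  "newtons": 40
}}

```text
t: 0.3
tcp_pos: [0.197, -0.5926, 0.2307]
tool_rot: [0.999, 0.054, -0.0, -0.001]
force: [0.3, -0.8, 0.3]
finger_gap: 0.692
```

```bash
python3 - <<'E'
from h import *
rep((-.195,0,.23))
E
```

```text
t 0.3 loc mm [-533.9 -497.6  230.7] gap 0.692 F loc [ 0.18 -0.84  0.27] yaw err deg -0.28
travel to (-0.195, 0, 0.23) [ 336.5 -499.2    1.4]
```

>>> {"name": "servo_tool", "arguments": {
  "increments": [
    {"hand": 1, "travel": [17, -25, 0], "yaw": 0},
    {"hand": 1, "travel": [17, -25, 0], "yaw": 0},
    {"hand": 1, "travel": [17, -25, 0], "yaw": 0},
    {"hand": 1, "travel": [17, -25, 0], "yaw": 0},
    {"hand": 1, "travel": [17, -25, 0], "yaw": 0},
    {"hand": 1, "travel": [17, -25, 0], "yaw": 0},
    {"hand": 1, "travel": [17, -25, 0], "yaw": 0},
    {"hand": 1, "travel": [17, -25, 0], "yaw": 0},
    {"hand": 1, "travel": [17, -25, 0], "yaw": 0},
    {"hand": 1, "travel": [17, -25, 0], "yaw": 0},
    {"hand": 1, "travel": [17, -25, 0], "yaw": 0},
    {"hand": 1, "travel": [17, -25, 0], "yaw": 0},
    {"hand": 1, "travel": [17, -25, 0], "yaw": 0},
    {"hand": 1, "travel": [17, -25, 0], "yaw": 0},
    {"hand": 1, "travel": [17, -25, 0], "yaw": 0},
    {"hand": 1, "travel": [17, -25, 0], "yaw": 0},
    {"hand": 1, "travel": [17, -25, 0], "yaw": 0},
    {"hand": 1, "travel": [17, -25, 0], "yaw": 0},
    {"hand": 1, "travel": [17, -25, 0], "yaw": 0},
    {"hand": 1, "travel": [17, -25, 0], "yaw": 0}
  ]
}}

```text
t: 2.3
tcp_pos: [0.4796, -0.0571, 0.2311]
tool_rot: [0.998, 0.056, -0.0, -0.0]
force: [0.2, -0.6, -0.1]
finger_gap: -0.0
```

```bash
python3 - <<'E'
from h import *
rep((-.195,0,.23),(-.195,0,.034))
snap('top','t1.png')
E
```

```text
t 2.3 loc mm [-193.3    3.   231.1] gap -0.0 F loc [ 0.16 -0.67 -0.12] yaw err deg -0.03
travel to (-0.195, 0, 0.23) [-1.7  3.   1.1]
travel to (-0.195, 0, 0.034) [1.00e-01 0.00e+00 1.96e+02]
```

View pics/t1.png

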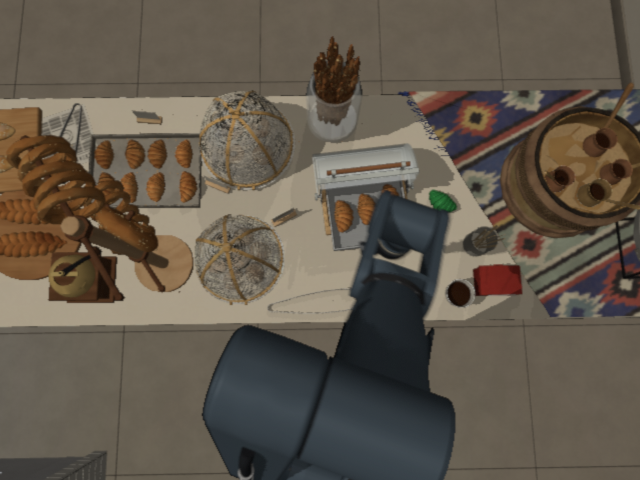

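The wrist covers the tray's front right at about (400,230), with the tongs' end clear at (358,292). I'll descend in front of the tray.

>>> {"name": "servo_tool", "arguments": {
  "increments": [
    {"hand": 1, "travel": [-1, 3, 25], "yaw": 0},
    {"hand": 1, "travel": [0, 0, 25], "yaw": 0},
    {"hand": 1, "travel": [0, 0, 25], "yaw": 0},
    {"hand": 1, "travel": [0, 0, 25], "yaw": 0},
    {"hand": 1, "travel": [0, 0, 25], "yaw": 0},
    {"hand": 1, "travel": [0, 0, 25], "yaw": 0},
    {"hand": 1, "travel": [0, 0, 25], "yaw": 0},
    {"hand": 1, "travel": [0, 0, 21], "yaw": 0},
    {"hand": 1, "travel": [0, 0, 0], "yaw": 0}
  ]
}}

```text
t: 3.25
tcp_pos: [0.477, -0.0611, 0.033]
tool_rot: [0.998, 0.056, -0.003, -0.001]
force: [-0.4, 0.3, 0.5]
finger_gap: 0.0
```

```bash
python3 - <<'E'
from h import *
rep((-.168,0,.034),(-.113,0,.034))
snap('side','s2.png')
a=cv2.imread('pics/s2.png')[135:285,230:430];cv2.imwrite('pics/s2c.png',cv2.resize(a,None,fx=4,fy=4,interpolation=cv2.INTER_CUBIC))
E
```

```text
t 3.25 loc mm [-196.3   -0.6   33. ] gap 0.0 F loc [-0.35  0.34  0.48] yaw err deg -0.05
travel to (-0.168, 0, 0.034) [28.3 -0.6 -1.1]
travel to (-0.113, 0, 0.034) [55.  -0.  -0.3]
```

View pics/s2c.png

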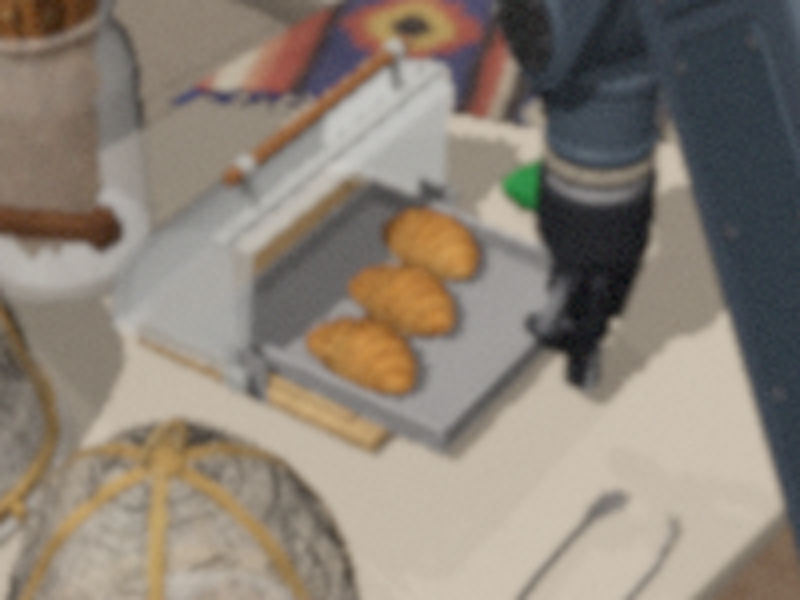

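The closed fingertips, at crop (580,370), are low in front of the middle of the tray's front wall. Now a slow approach and push.

>>> {"name": "servo_tool", "arguments": {
  "increments": [
    {"hand": 1, "travel": [10, 0, 0], "yaw": 0},
    {"hand": 1, "travel": [10, 0, 0], "yaw": 0},
    {"hand": 1, "travel": [5, 0, 0], "yaw": 0},
    {"hand": 1, "travel": [4, 0, 0], "yaw": 0},
    {"hand": 1, "travel": [4, 0, 0], "yaw": 0},
    {"hand": 1, "travel": [4, 0, 0], "yaw": 0},
    {"hand": 1, "travel": [4, 0, 0], "yaw": 0}
  ]
}}

```text
t: 4.0
tcp_pos: [0.5132, -0.0558, 0.0353]
tool_rot: [0.998, 0.056, -0.007, -0.002]
force: [-11.2, -2.2, 9.4]
finger_gap: -0.0
```

```bash
python3 -c "
from h import *
rep((-.113,0,.034))"
```

```text
t 4.0 loc mm [-159.7    0.5   35.3] gap -0.0 F loc [-11.42  -0.96   9.39] yaw err deg 0.06
travel to (-0.113, 0, 0.034) [46.7  0.6  0.7]
```

```bash
python3 - <<'E'
from h import *
rep()
snap('side','s3.png')
a=cv2.imread('pics/s3.png')[165:265,290:420];cv2.imwrite('pics/s3c.png',cv2.resize(a,None,fx=6,fy=6,interpolation=cv2.INTER_CUBIC))
rep()
E
```

```text
t 4.0 loc mm [-159.7    0.5   35.3] gap -0.0 F loc [-11.42  -0.96   9.39] yaw err deg 0.06
t 4.05 loc mm [-158.8    0.5   35.3] gap 0.001 F loc [-7.62  0.28  6.49] yaw err deg 0.04
```

View pics/s3c.png

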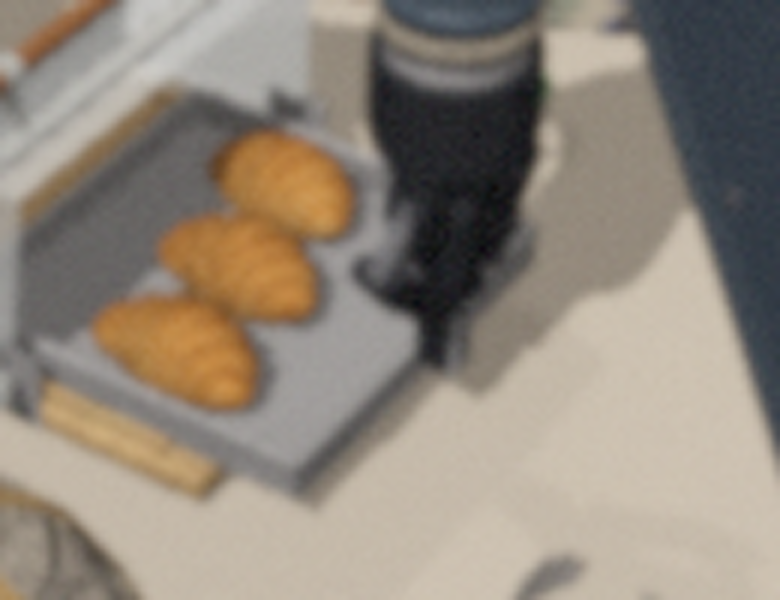

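Tray is moving with the push (its front wall is now against the fingertip at crop (430,350)). I'll continue slowly.

>>> {"name": "servo_tool", "arguments": {
  "increments": [
    {"hand": 1, "travel": [3, 0, -1], "yaw": 0},
    {"hand": 1, "travel": [4, 0, -1], "yaw": 0},
    {"hand": 1, "travel": [4, 0, 0], "yaw": 0},
    {"hand": 1, "travel": [4, 0, 0], "yaw": 0},
    {"hand": 1, "travel": [4, 0, 0], "yaw": 0},
    {"hand": 1, "travel": [4, 0, 0], "yaw": 0}
  ]
}}

```text
t: 4.65
tcp_pos: [0.5426, -0.0542, 0.0371]
tool_rot: [0.998, 0.056, -0.0, -0.0]
force: [-2.9, -0.5, -2.3]
finger_gap: 0.0
```

```bash
python3 -c "
from h import *
rep((-.113,0,.034))"
```

```text
t 4.65 loc mm [-130.3   -1.2   37.1] gap 0.0 F loc [-2.98 -0.16 -2.35] yaw err deg -0.02
travel to (-0.113, 0, 0.034) [17.3 -1.2  3.1]
```

>>> {"name": "servo_tool", "arguments": {
  "increments": [
    {"hand": 1, "travel": [3, 0, 0.5], "yaw": 0},
    {"hand": 1, "travel": [3, 0, 0.5], "yaw": 0},
    {"hand": 1, "travel": [3, 0, 0.5], "yaw": 0},
    {"hand": 1, "travel": [2, 0, 0.5], "yaw": 0}
  ]
}}

```text
t: 5.05
tcp_pos: [0.5492, -0.0525, 0.0358]
tool_rot: [0.998, 0.056, -0.005, -0.001]
force: [-11.7, -1.2, 9.3]
finger_gap: 0.003
```

>>> {"name": "servo_tool", "arguments": {
  "increments": [
    {"hand": 1, "travel": [2, 0, 0], "yaw": 0},
    {"hand": 1, "travel": [0, 0, 0], "yaw": 0}
  ]
}}

```text
t: 5.25
tcp_pos: [0.552, -0.0523, 0.0358]
tool_rot: [0.998, 0.056, -0.003, -0.001]
force: [-9.7, -0.5, 7.0]
finger_gap: 0.0
```

>>> {"name": "servo_tool", "arguments": {
  "increments": [
    {"hand": 1, "travel": [2, 0, 0], "yaw": 0},
    {"hand": 1, "travel": [0, 0, 0], "yaw": 0}
  ]
}}

```text
t: 5.45
tcp_pos: [0.554, -0.052, 0.0358]
tool_rot: [0.998, 0.056, -0.004, -0.001]
force: [-9.6, -0.2, 8.4]
finger_gap: -0.001
```

```bash
python3 -c "
from h import *
rep((-.113,0,.034))"
```

```text
t 5.45 loc mm [-118.8   -0.2   35.8] gap -0.001 F loc [-9.59  0.84  8.35] yaw err deg 0.01
travel to (-0.113, 0, 0.034) [ 5.8 -0.2  1.8]
```

>>> {"name": "servo_tool", "arguments": {
  "increments": [
    {"hand": 1, "travel": [2, 0, 0], "yaw": 0},
    {"hand": 1, "travel": [0, 0, 0], "yaw": 0}
  ]
}}

```text
t: 5.65
tcp_pos: [0.556, -0.0518, 0.0358]
tool_rot: [0.998, 0.056, -0.004, -0.001]
force: [-9.3, -1.4, 7.6]
finger_gap: 0.001
```

>>> {"name": "servo_tool", "arguments": {
  "increments": [
    {"hand": 1, "travel": [2, 0, -0.5], "yaw": 0},
    {"hand": 1, "travel": [0, 0, 0], "yaw": 0}
  ]
}}

```text
t: 5.85
tcp_pos: [0.5584, -0.0519, 0.0359]
tool_rot: [0.998, 0.056, -0.003, -0.001]
force: [-8.9, -1.1, 3.6]
finger_gap: 0.002
```

>>> {"name": "servo_tool", "arguments": {
  "increments": [
    {"hand": 1, "travel": [2, 0, 0], "yaw": 0},
    {"hand": 1, "travel": [0, 0, 0], "yaw": 0}
  ]
}}

```text
t: 6.05
tcp_pos: [0.5585, -0.0519, 0.0359]
tool_rot: [0.998, 0.056, -0.005, -0.001]
force: [-12.6, -3.4, 7.1]
finger_gap: 0.001
```

```bash
python3 -c "
from h import *
rep((-.113,0,.034))"
```

```text
t 6.05 loc mm [-114.3   -0.6   35.9] gap 0.001 F loc [-12.87  -1.96   7.08] yaw err deg 0.06
travel to (-0.113, 0, 0.034) [ 1.3 -0.6  1.9]
```

>>> {"name": "servo_tool", "arguments": {
  "increments": [
    {"hand": 1, "travel": [1.5, 0, 0], "yaw": 0},
    {"hand": 1, "travel": [0, 0, 0], "yaw": 0}
  ]
}}

```text
t: 6.25
tcp_pos: [0.5585, -0.0518, 0.0359]
tool_rot: [0.998, 0.057, -0.007, -0.001]
force: [-14.3, -4.4, 9.3]
finger_gap: 0.002
```

>>> {"name": "servo_tool", "arguments": {
  "increments": [
    {"hand": 1, "travel": [1.5, 0, 0], "yaw": 0},
    {"hand": 1, "travel": [0, 0, 0], "yaw": 0},
    {"hand": 1, "travel": [0, 0, 0], "yaw": 0}
  ]
}}

```text
t: 6.55
tcp_pos: [0.5585, -0.0518, 0.0359]
tool_rot: [0.998, 0.057, -0.008, -0.001]
force: [-17.1, -6.4, 11.3]
finger_gap: 0.0
```

```bash
python3 -c "
from h import *
rep((-.113,0,.034))"
```

```text
t 6.55 loc mm [-114.3   -0.5   35.9] gap 0.0 F loc [-17.66  -4.46  11.3 ] yaw err deg 0.09
travel to (-0.113, 0, 0.034) [ 1.3 -0.5  1.9]
```

Solid: force rose from 13 to 18 N with no motion. I'll back off, rise and verify.

>>> {"name": "servo_tool", "arguments": {
  "increments": [
    {"hand": 1, "travel": [-5, 0, -1], "yaw": 0},
    {"hand": 1, "travel": [-12, 0, 0], "yaw": 0},
    {"hand": 1, "travel": [-25, 0, 0], "yaw": 0},
    {"hand": 1, "travel": [-25, 0, -20], "yaw": 0},
    {"hand": 1, "travel": [-15, 0, -40], "yaw": 0},
    {"hand": 1, "travel": [0, 0, -40], "yaw": 0},
    {"hand": 1, "travel": [0, 0, -40], "yaw": 0},
    {"hand": 1, "travel": [0, 0, -40], "yaw": 0},
    {"hand": 1, "travel": [0, 0, -20], "yaw": 0},
    {"hand": 1, "travel": [0, 0, 0], "yaw": 0}
  ]
}}

```text
t: 7.55
tcp_pos: [0.4891, -0.062, 0.2414]
tool_rot: [0.998, 0.056, 0.007, 0.003]
force: [0.4, 0.1, -0.2]
finger_gap: -0.002
```

```bash
python3 - <<'E'
from h import *
rep()
S=snap('side','s4.png');T=snap('top','t4.png')
import pickle;pickle.dump({'top':T,'side':S},open('d4.pkl','wb'))
a=cv2.imread('pics/s4.png')[135:285,230:430];cv2.imwrite('pics/s4c.png',cv2.resize(a,None,fx=4,fy=4,interpolation=cv2.INTER_CUBIC))
a=cv2.imread('pics/t4.png')[120:280,270:470];cv2.imwrite('pics/t4c.png',cv2.resize(a,None,fx=4,fy=3.75,interpolation=cv2.INTER_CUBIC))
for n,s,k in(('side',S,(230,135,4,4)),('top',T,(270,120,4,3.75))):
  for X in((-.102,.1025),(-.102,-.1025)):
    p=proj(s,np.r_[RD@np.array(X)+O,.044]);print(n,X,(p[0]+.4-k[0])*k[2],(p[1]+.4-k[1])*k[3])
E
```

```text
t 7.55 loc mm [-184.4   -2.9  241.4] gap -0.002 F loc [ 0.45  0.06 -0.19] yaw err deg -0.03
side (-0.102, 0.1025) 377.85367344779957 405.59674657775906
side (-0.102, -0.1025) 539.2027982582813 248.9746329434371
top (-0.102, 0.1025) 245.41151473358377 419.87632287609665
top (-0.102, -0.1025) 553.5697899700965 384.25404898310825
```

View pics/s4c.png

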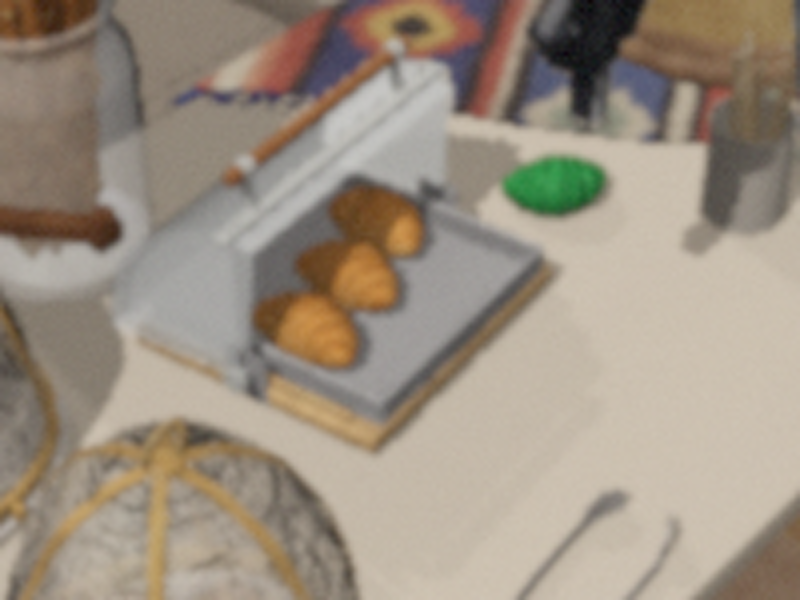

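View pics/t4c.png

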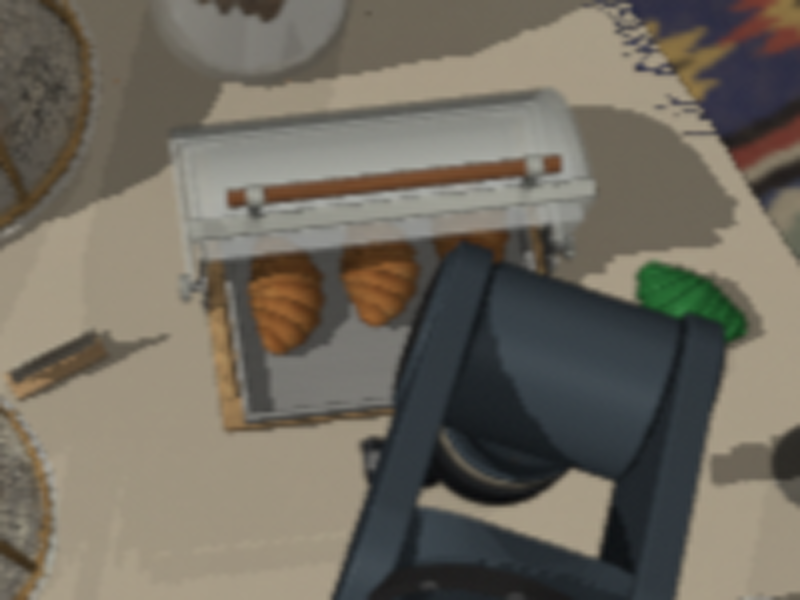

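Tray's front-left rim corner is seen at (382,408) in the side crop and (249,418) in the top crop, against (378,406) and (245,420) predicted for home. The tray is home and square, croissants in place, cover still rolled back. Next: behind the bar.

```bash
python3 -c "
from h import *
rep((.045,0,.24),(.045,0,.160))"
```

```text
t 7.65 loc mm [-187.3   -1.7  237.7] gap 0.001 F loc [-0.49 -0.72 -0.82] yaw err deg -0.04
travel to (0.045, 0, 0.24) [232.3  -1.8  -1.4]
travel to (0.045, 0, 0.16) [-0.3 -0.1 80. ]
```

>>> {"name": "servo_tool", "arguments": {
  "increments": [
    {"hand": 1, "travel": [23, 0, 0], "yaw": 0},
    {"hand": 1, "travel": [23, 0, 0], "yaw": 0},
    {"hand": 1, "travel": [23, 0, 0], "yaw": 0},
    {"hand": 1, "travel": [23, 0, 0], "yaw": 0},
    {"hand": 1, "travel": [23, 0, 0], "yaw": 0},
    {"hand": 1, "travel": [23, 0, 0], "yaw": 0},
    {"hand": 1, "travel": [23, 0, 0], "yaw": 0},
    {"hand": 1, "travel": [23, 0, 0], "yaw": 0},
    {"hand": 1, "travel": [23, 0, 0], "yaw": 0},
    {"hand": 1, "travel": [23, 0, 0], "yaw": 0},
    {"hand": 1, "travel": [0, 0, 0], "yaw": 0}
  ]
}}

```text
t: 8.75
tcp_pos: [0.7154, -0.0349, 0.2339]
tool_rot: [0.998, 0.056, -0.0, -0.0]
force: [-0.7, -0.9, -0.6]
finger_gap: 0.002
```

```bash
python3 - <<'E'
from h import *
rep((.045,0,.240),(.045,0,.160))
S=snap('side','s5.png')
a=cv2.imread('pics/s5.png')[135:285,230:430];cv2.imwrite('pics/s5c.png',cv2.resize(a,None,fx=4,fy=4,interpolation=cv2.INTER_CUBIC))
E
```

```text
t 8.75 loc mm [ 43.5  -1.3 233.9] gap 0.002 F loc [-0.76 -0.82 -0.62] yaw err deg 0.0
travel to (0.045, 0, 0.24) [ 1.5 -1.3 -6.1]
travel to (0.045, 0, 0.16) [ 0.  0. 80.]
```

View pics/s5c.png

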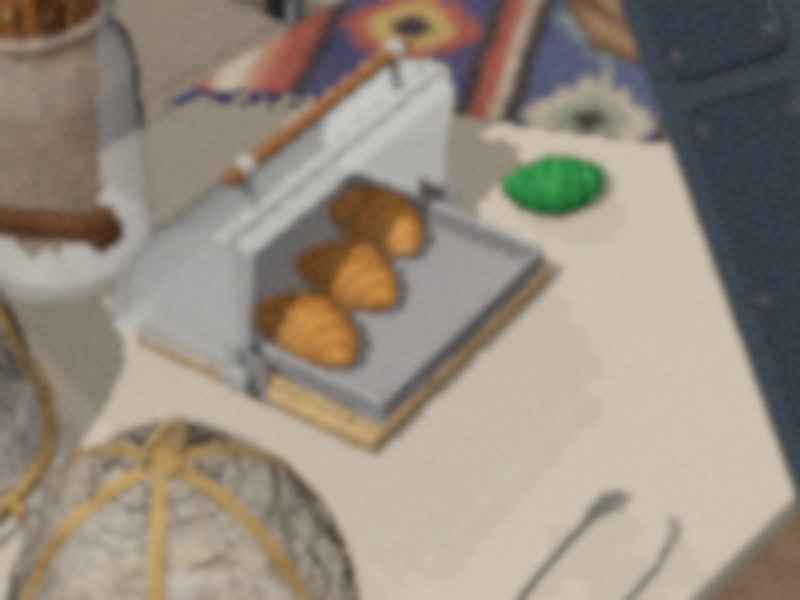

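Everything is unchanged and the tool is above the crop. Descending behind the bar.

>>> {"name": "servo_tool", "arguments": {
  "increments": [
    {"hand": 1, "travel": [2, -1, 15], "yaw": 0},
    {"hand": 1, "travel": [0, 0, 15], "yaw": 0},
    {"hand": 1, "travel": [0, 0, 15], "yaw": 0},
    {"hand": 1, "travel": [0, 0, 12], "yaw": 0},
    {"hand": 1, "travel": [0, 0, 8], "yaw": 0},
    {"hand": 1, "travel": [0, 0, 5], "yaw": 0},
    {"hand": 1, "travel": [0, 0, 0], "yaw": 0}
  ]
}}

```text
t: 9.5
tcp_pos: [0.7148, -0.034, 0.166]
tool_rot: [0.998, 0.056, -0.001, -0.0]
force: [0.2, 0.1, 0.6]
finger_gap: -0.001
```

```bash
python3 - <<'E'
from h import *
rep((.036,0,.160))
S=snap('side','s6.png')
a=cv2.imread('pics/s6.png')[110:210,260:390];cv2.imwrite('pics/s6c.png',cv2.resize(a,None,fx=6,fy=6,interpolation=cv2.INTER_CUBIC))
E
```

```text
t 9.5 loc mm [ 43.   -0.3 166. ] gap -0.001 F loc [0.18 0.04 0.56] yaw err deg -0.04
travel to (0.036, 0, 0.16) [-7.  -0.3  6. ]
```

View pics/s6c.png

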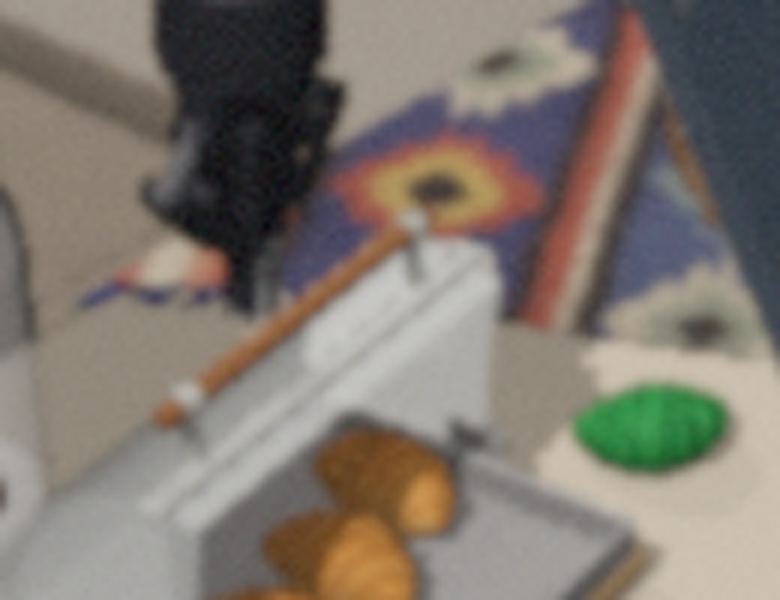

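The fingertip is just behind the middle of the bar, at crop (250,310). Now a gentle push forward.

>>> {"name": "servo_tool", "arguments": {
  "increments": [
    {"hand": 1, "travel": [-4, 0, 2], "yaw": 0},
    {"hand": 1, "travel": [-4, 0, 0], "yaw": 0},
    {"hand": 1, "travel": [-4, 0, 0], "yaw": 0},
    {"hand": 1, "travel": [-4, 0, 0], "yaw": 0},
    {"hand": 1, "travel": [-4, 0, 0], "yaw": 0},
    {"hand": 1, "travel": [-4, 0, 0], "yaw": 0}
  ]
}}

```text
t: 10.15
tcp_pos: [0.6928, -0.0367, 0.1664]
tool_rot: [0.998, 0.056, 0.002, 0.0]
force: [4.6, 2.2, 3.4]
finger_gap: 0.001
```

```bash
python3 - <<'E'
from h import *
rep((-.033,0,.155),(-.059,0,.146))
E
```

```text
t 10.15 loc mm [ 20.8  -0.6 166.4] gap 0.001 F loc [4.86 1.68 3.37] yaw err deg -0.03
travel to (-0.033, 0, 0.155) [-53.9  -0.5  11.2]
travel to (-0.059, 0, 0.146) [-26.    0.    8.9]
```

Contact at about 5 N, and the bar is moving. I'll continue along the arc.

>>> {"name": "servo_tool", "arguments": {
  "increments": [
    {"hand": 1, "travel": [-5, 0, 0.5], "yaw": 0},
    {"hand": 1, "travel": [-5, 0, 0.5], "yaw": 0},
    {"hand": 1, "travel": [-5, 0, 1], "yaw": 0},
    {"hand": 1, "travel": [-5, 0, 1], "yaw": 0},
    {"hand": 1, "travel": [-5, 0, 1], "yaw": 0},
    {"hand": 1, "travel": [-5, 0, 1], "yaw": 0},
    {"hand": 1, "travel": [-5, 0, 1.5], "yaw": 0},
    {"hand": 1, "travel": [-5, 0, 1.5], "yaw": 0}
  ]
}}

```text
t: 10.95
tcp_pos: [0.6508, -0.0412, 0.1565]
tool_rot: [0.998, 0.056, -0.0, -0.0]
force: [3.1, 0.2, 2.2]
finger_gap: -0.001
```

```bash
python3 - <<'E'
from h import *
rep((-.033,0,.155),(-.059,0,.146))
S=snap('side','s7.png')
a=cv2.imread('pics/s7.png')[110:260,240:440];cv2.imwrite('pics/s7c.png',cv2.resize(a,None,fx=4,fy=4,interpolation=cv2.INTER_CUBIC))
E
```

```text
t 10.95 loc mm [-21.3  -0.3 156.5] gap -0.001 F loc [ 3.08 -0.16  2.15] yaw err deg -0.04
travel to (-0.033, 0, 0.155) [-11.7  -0.3   1.5]
travel to (-0.059, 0, 0.146) [-26.   0.   9.]
```

View pics/s7c.png

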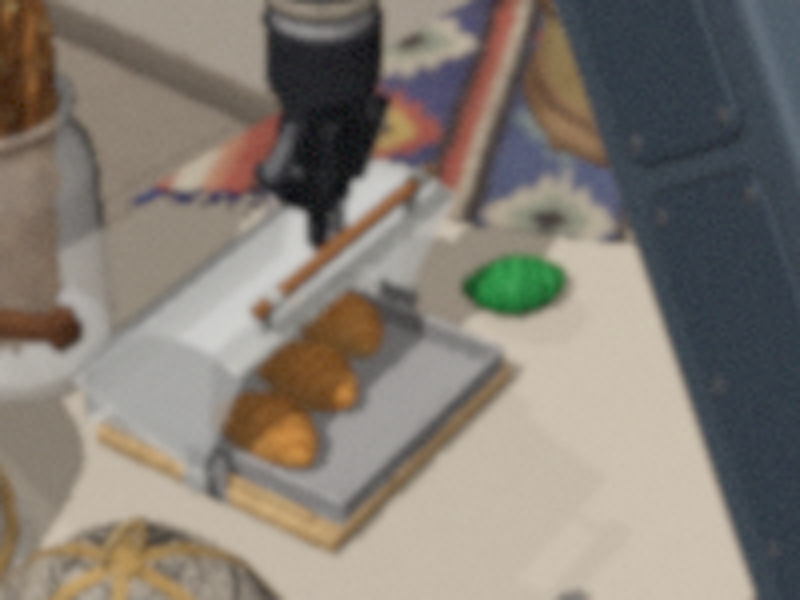

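The cover is following the push: bar from crop (262,312) to (418,185), at about 1.3 rad.

>>> {"name": "servo_tool", "arguments": {
  "increments": [
    {"hand": 1, "travel": [-5, 0, 1], "yaw": 0},
    {"hand": 1, "travel": [-5, 0, 1.5], "yaw": 0},
    {"hand": 1, "travel": [-5, 0, 1.5], "yaw": 0},
    {"hand": 1, "travel": [-5, 0, 1.5], "yaw": 0},
    {"hand": 1, "travel": [-5, 0, 2], "yaw": 0},
    {"hand": 1, "travel": [-5, 0, 2], "yaw": 0},
    {"hand": 1, "travel": [-5, 0, 2], "yaw": 0},
    {"hand": 1, "travel": [-5, 0, 2], "yaw": 0},
    {"hand": 1, "travel": [-3, 0, 1.5], "yaw": 0},
    {"hand": 1, "travel": [0, 0, 0], "yaw": 0}
  ]
}}

```text
t: 12.0
tcp_pos: [0.6084, -0.046, 0.1409]
tool_rot: [0.998, 0.056, -0.0, -0.0]
force: [5.1, 0.0, -4.2]
finger_gap: 0.001
```

```bash
python3 - <<'E'
from h import *
rep()
S=snap('side','s8.png')
a=cv2.imread('pics/s8.png')[110:260,240:440];cv2.imwrite('pics/s8c.png',cv2.resize(a,None,fx=4,fy=4,interpolation=cv2.INTER_CUBIC))
for A in (1.1,1.0,.9,.8,.7):
    out=[]
    for y in(.102,-.102):
        p=proj(S,np.r_[RD@np.array([-.142*np.cos(A),y])+O,.034+.142*np.sin(A)]);out.append(((p[0]+.4-240)*4,(p[1]+.4-110)*4))
    print(A,np.round(out).tolist())
E
```

```text
t 12.0 loc mm [-64.   -0.3 140.9] gap 0.001 F loc [ 5.04 -0.53 -4.2 ] yaw err deg -0.04
1.1 [[288.0, 345.0], [460.0, 196.0]]
1.0 [[304.0, 361.0], [475.0, 211.0]]
0.9 [[319.0, 377.0], [489.0, 226.0]]
0.8 [[333.0, 395.0], [501.0, 242.0]]
0.7 [[346.0, 413.0], [513.0, 259.0]]
```

View pics/s8c.png

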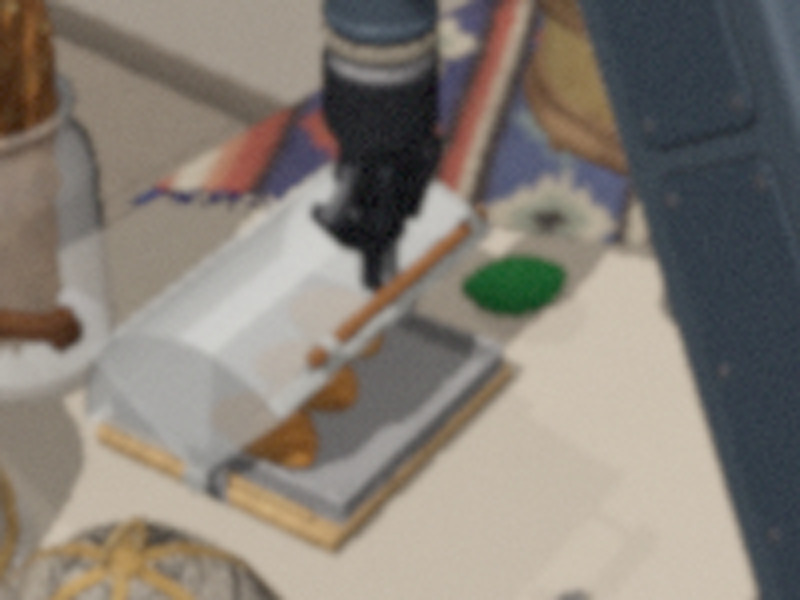

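The bar ends are at crop (314,357) and (470,225), against the projected model at about 0.96 rad. I'll reposition on top of the bar.

>>> {"name": "servo_tool", "arguments": {
  "increments": [
    {"hand": 1, "travel": [6, 0, 0], "yaw": 0},
    {"hand": 1, "travel": [0, 0, -12], "yaw": 0},
    {"hand": 1, "travel": [0, 0, -20], "yaw": 0},
    {"hand": 1, "travel": [-10, 0, -6], "yaw": 0},
    {"hand": 1, "travel": [-18, 0, 0], "yaw": 0},
    {"hand": 1, "travel": [0, 0, 0], "yaw": 0}
  ]
}}

```text
t: 12.65
tcp_pos: [0.5835, -0.048, 0.1802]
tool_rot: [0.998, 0.056, -0.002, -0.0]
force: [0.6, -0.1, 0.0]
finger_gap: -0.001
```

```bash
python3 - <<'E'
from h import *
rep((-.084,0,.156))
S=snap('side','s9.png')
a=cv2.imread('pics/s9.png')[110:260,240:440];cv2.imwrite('pics/s9c.png',cv2.resize(a,None,fx=4,fy=4,interpolation=cv2.INTER_CUBIC))
E
```

```text
t 12.65 loc mm [-89.    0.4 180.2] gap -0.001 F loc [ 0.56 -0.16  0.  ] yaw err deg -0.05
travel to (-0.084, 0, 0.156) [ 5.1  0.5 24.1]
```

View pics/s9c.png

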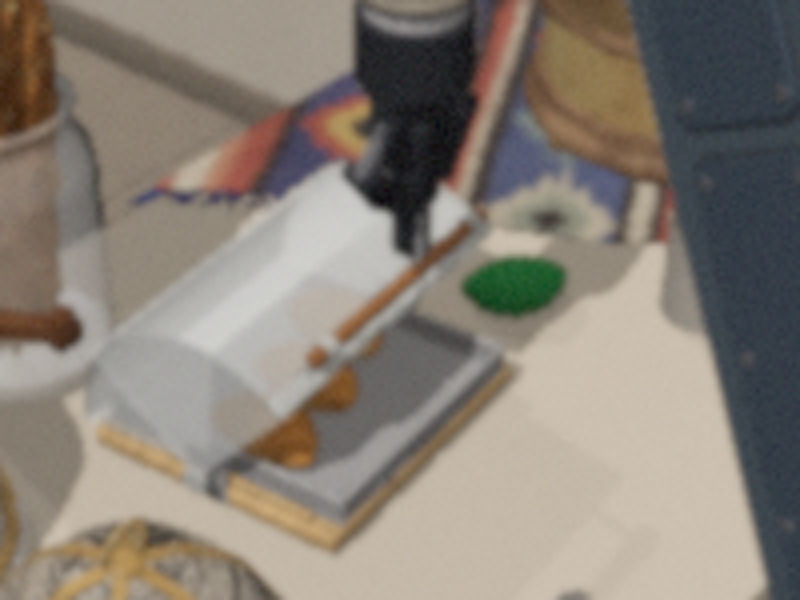

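>>> {"name": "servo_tool", "arguments": {
  "increments": [
    {"hand": 1, "travel": [6, 0, 8], "yaw": 0},
    {"hand": 1, "travel": [0, 0, 8], "yaw": 0},
    {"hand": 1, "travel": [0, 0, 5], "yaw": 0},
    {"hand": 1, "travel": [0, 0, 3], "yaw": 0},
    {"hand": 1, "travel": [0, 0, 2], "yaw": 0}
  ]
}}

```text
t: 13.2
tcp_pos: [0.5895, -0.0479, 0.1547]
tool_rot: [0.998, 0.056, -0.005, 0.0]
force: [-12.5, -1.8, 23.6]
finger_gap: -0.001
```

```bash
python3 - <<'E'
from h import *
rep()
E
```

```text
t 13.2 loc mm [-83.   -0.2 154.7] gap -0.001 F loc [-12.64  -0.37  23.62] yaw err deg 0.06
```

>>> {"name": "servo_tool", "arguments": {
  "increments": [
    {"hand": 1, "travel": [-4, 0, 0], "yaw": 0}
  ]
}}

```text
t: 13.3
tcp_pos: [0.5882, -0.0481, 0.1545]
tool_rot: [0.998, 0.056, -0.001, -0.0]
force: [-0.0, 0.4, 4.0]
finger_gap: -0.003
```

>>> {"name": "servo_tool", "arguments": {
  "increments": [
    {"hand": 1, "travel": [-4, 0, 2], "yaw": 0}
  ]
}}

```text
t: 13.4
tcp_pos: [0.5854, -0.0484, 0.1524]
tool_rot: [0.998, 0.056, 0.001, -0.0]
force: [0.0, 0.5, 4.3]
finger_gap: -0.003
```

```bash
python3 - <<'E'
from h import *
rep()
E
```

```text
t 13.4 loc mm [-87.2  -0.2 152.4] gap -0.003 F loc [0.07 0.46 4.32] yaw err deg -0.03
```

>>> {"name": "servo_tool", "arguments": {
  "increments": [
    {"hand": 1, "travel": [-4, 0, 3], "yaw": 0},
    {"hand": 1, "travel": [-4, 0, 4], "yaw": 0},
    {"hand": 1, "travel": [-5, 0, 5], "yaw": 0},
    {"hand": 1, "travel": [-5, 0, 5], "yaw": 0}
  ]
}}

```text
t: 13.8
tcp_pos: [0.5655, -0.0505, 0.1347]
tool_rot: [0.998, 0.056, -0.002, -0.0]
force: [-4.4, -0.4, 5.5]
finger_gap: -0.0
```

```bash
python3 - <<'E'
from h import *
rep()
p=loc(manip.sense()['tcp_pos']);a=np.arcsin((p[2]-.040)/.142);print('a if on top',a,'bar x',-142*np.cos(a))
E
```

```text
t 13.8 loc mm [-107.2   -0.   134.7] gap -0.0 F loc [-4.37  0.11  5.53] yaw err deg 0.01
a if on top 0.729751485595229 bar x -105.83829505807788
```

>>> {"name": "servo_tool", "arguments": {
  "increments": [
    {"hand": 1, "travel": [-3, 0, 4], "yaw": 0},
    {"hand": 1, "travel": [-3, 0, 5], "yaw": 0},
    {"hand": 1, "travel": [-4, 0, 6], "yaw": 0},
    {"hand": 1, "travel": [-4, 0, 6], "yaw": 0},
    {"hand": 1, "travel": [-3, 0, 6], "yaw": 0},
    {"hand": 1, "travel": [-3, 0, 6], "yaw": 0}
  ]
}}

```text
t: 14.4
tcp_pos: [0.5465, -0.0526, 0.1011]
tool_rot: [0.998, 0.056, -0.001, -0.0]
force: [-2.8, -0.4, 4.1]
finger_gap: 0.003
```

```bash
python3 - <<'E'
from h import *
rep()
p=loc(manip.sense()['tcp_pos']);a=np.arcsin((p[2]-.040)/.142);print('a if on top',a,'bar x',-142*np.cos(a))
snap('side','s10.png')
a=cv2.imread('pics/s10.png')[110:260,240:440];cv2.imwrite('pics/s10c.png',cv2.resize(a,None,fx=4,fy=4,interpolation=cv2.INTER_CUBIC))
E
```

```text
t 14.4 loc mm [-126.3   -0.   101.1] gap 0.003 F loc [-2.85 -0.08  4.1 ] yaw err deg -0.03
a if on top 0.4444618020294853 bar x -128.20359328306213
```

View pics/s10c.png

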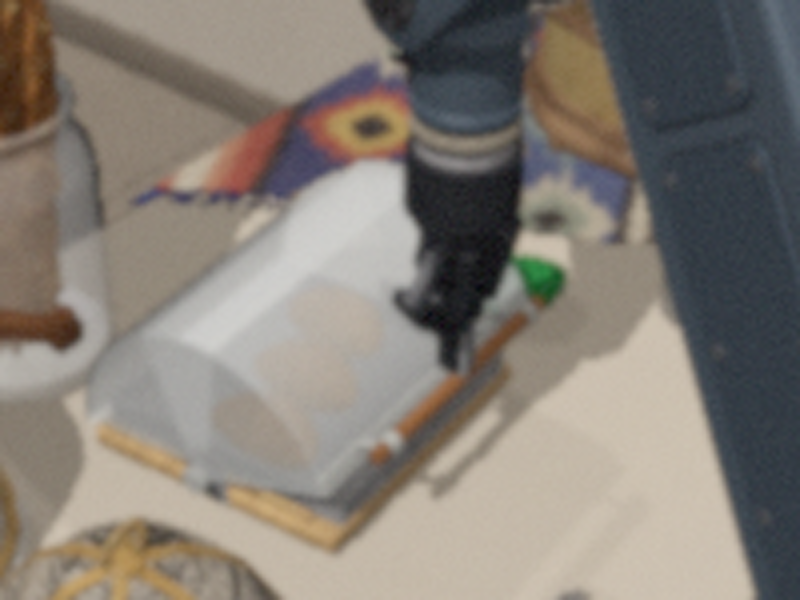

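The fingertip sits on the bar at crop (455,370), with the cover at about 0.44 rad and clear of the tray.

>>> {"name": "servo_tool", "arguments": {
  "increments": [
    {"hand": 1, "travel": [-4, 0, 6], "yaw": 0},
    {"hand": 1, "travel": [-4, 0, 6], "yaw": 0},
    {"hand": 1, "travel": [-3, 0, 6], "yaw": 0},
    {"hand": 1, "travel": [-2, 0, 6], "yaw": 0},
    {"hand": 1, "travel": [-2, 0, 6], "yaw": 0},
    {"hand": 1, "travel": [-1, 0, 6], "yaw": 0},
    {"hand": 1, "travel": [-1, 0, 6], "yaw": 0}
  ]
}}

```text
t: 15.15
tcp_pos: [0.5299, -0.0548, 0.0592]
tool_rot: [0.998, 0.056, -0.0, -0.0]
force: [-0.7, -1.4, 1.2]
finger_gap: -0.001
```

>>> {"name": "servo_tool", "arguments": {
  "increments": [
    {"hand": 1, "travel": [0, 0, 5], "yaw": 0},
    {"hand": 1, "travel": [0, 0, 4], "yaw": 0}
  ]
}}

```text
t: 15.35
tcp_pos: [0.5296, -0.0545, 0.0501]
tool_rot: [0.998, 0.056, -0.001, -0.0]
force: [-1.0, -0.3, 1.2]
finger_gap: 0.003
```

```bash
python3 - <<'E'
from h import *
rep()
p=loc(manip.sense()['tcp_pos']);a=np.arcsin((p[2]-.040)/.142);print('a if on top',a,'bar x',-142*np.cos(a))
E
```

```text
t 15.35 loc mm [-143.3    0.    50.1] gap 0.003 F loc [-1.04 -0.19  1.25] yaw err deg -0.04
a if on top 0.071425069063628 bar x -141.63794458445676
```

>>> {"name": "servo_tool", "arguments": {
  "increments": [
    {"hand": 1, "travel": [0, 0, 3], "yaw": 0},
    {"hand": 1, "travel": [0, 0, 3], "yaw": 0}
  ]
}}

```text
t: 15.55
tcp_pos: [0.5301, -0.0545, 0.0445]
tool_rot: [0.998, 0.056, -0.0, -0.0]
force: [-1.4, 0.4, 1.4]
finger_gap: -0.0
```

>>> {"name": "servo_tool", "arguments": {
  "increments": [
    {"hand": 1, "travel": [0, 0, 2], "yaw": 0},
    {"hand": 1, "travel": [0, 0, 0], "yaw": 0}
  ]
}}

```text
t: 15.75
tcp_pos: [0.5305, -0.0547, 0.0426]
tool_rot: [0.998, 0.056, 0.0, -0.0]
force: [-0.9, 1.0, -0.5]
finger_gap: 0.001
```

>>> {"name": "servo_tool", "arguments": {
  "increments": [
    {"hand": 1, "travel": [0, 0, 2], "yaw": 0},
    {"hand": 1, "travel": [0, 0, 0], "yaw": 0}
  ]
}}

```text
t: 15.95
tcp_pos: [0.5307, -0.0548, 0.0408]
tool_rot: [0.998, 0.056, 0.0, 0.0]
force: [0.1, 0.7, -0.2]
finger_gap: -0.003
```

```bash
python3 - <<'E'
from h import *
rep()
snap('side','s11.png')
a=cv2.imread('pics/s11.png')[110:260,240:440];cv2.imwrite('pics/s11c.png',cv2.resize(a,None,fx=4,fy=4,interpolation=cv2.INTER_CUBIC))
E
```

```text
t 15.95 loc mm [-142.3   -0.4   40.8] gap -0.003 F loc [ 0.15  0.69 -0.17] yaw err deg -0.04
```

View pics/s11c.png

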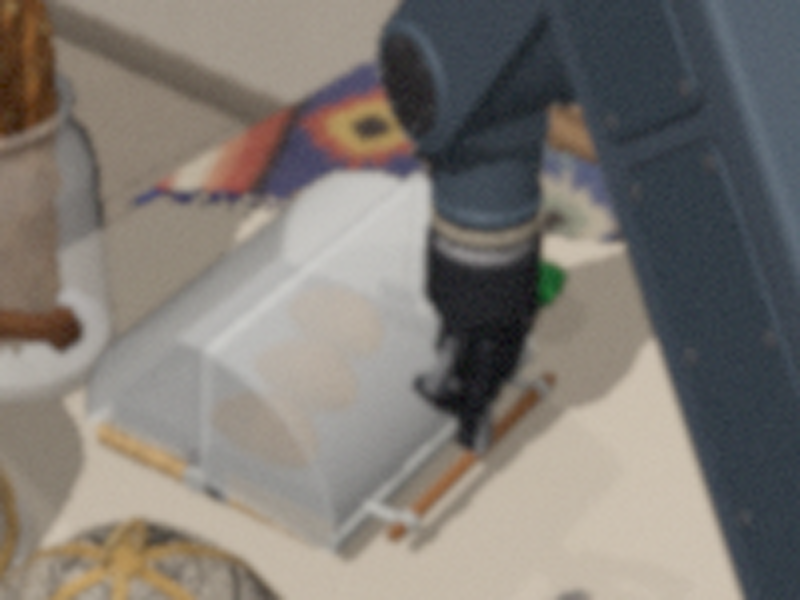

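The cover looks shut, with its edge on the base's front and the bar from (398,533) to (548,380). I'll press gently until it meets the stop.

>>> {"name": "servo_tool", "arguments": {
  "increments": [
    {"hand": 1, "travel": [0, 0, 2], "yaw": 0},
    {"hand": 1, "travel": [0, 0, 0], "yaw": 0}
  ]
}}

```text
t: 16.2
tcp_pos: [0.5307, -0.0548, 0.0398]
tool_rot: [0.998, 0.056, 0.001, 0.0]
force: [-0.8, 0.9, 7.1]
finger_gap: -0.003
```

>>> {"name": "servo_tool", "arguments": {
  "increments": [
    {"hand": 1, "travel": [0, 0, 2], "yaw": 0},
    {"hand": 1, "travel": [0, 0, 0], "yaw": 0}
  ]
}}

```text
t: 16.4
tcp_pos: [0.5307, -0.0548, 0.0396]
tool_rot: [0.998, 0.056, 0.001, 0.0]
force: [-3.3, 0.4, 21.7]
finger_gap: -0.005
```

The stop is firm: TCP at 39.7 mm (expected 40), force 7 then 22 N. Retreating up and back.

>>> {"name": "servo_tool", "arguments": {
  "increments": [
    {"hand": 1, "travel": [0, 0, -6], "yaw": 0},
    {"hand": 1, "travel": [-6, 0, -15], "yaw": 0},
    {"hand": 1, "travel": [-10, 0, -30], "yaw": 0},
    {"hand": 1, "travel": [-10, 0, -40], "yaw": 0},
    {"hand": 1, "travel": [-10, 0, -40], "yaw": 0},
    {"hand": 1, "travel": [0, 0, -40], "yaw": 0},
    {"hand": 1, "travel": [0, 35, -10], "yaw": 0},
    {"hand": 1, "travel": [0, 40, 0], "yaw": 0},
    {"hand": 1, "travel": [0, 40, 0], "yaw": 0},
    {"hand": 1, "travel": [0, 40, 0], "yaw": 0},
    {"hand": 1, "travel": [0, 40, 0], "yaw": 0},
    {"hand": 1, "travel": [0, 0, 0], "yaw": 0},
    {"hand": 1, "travel": [0, 0, 0], "yaw": 0}
  ]
}}

```text
t: 17.7
tcp_pos: [0.5158, -0.2531, 0.2173]
tool_rot: [0.999, 0.055, -0.0, -0.001]
force: [-0.2, 1.2, -0.3]
finger_gap: -0.0
```

```bash
python3 - <<'E'
from h import *
rep()
S=snap('side','s12.png');T=snap('top','t12.png')
a=cv2.imread('pics/s12.png')[110:260,240:440];cv2.imwrite('pics/s12c.png',cv2.resize(a,None,fx=4,fy=4,interpolation=cv2.INTER_CUBIC))
for A in(0,.06,.12):
  print(A,[np.round([(p[0]+.4-240)*4,(p[1]+.4-110)*4]).tolist() for y in(.102,-.102) for p in [proj(S,np.r_[RD@np.array([-.142*np.cos(A),y])+O,.034+.142*np.sin(A)])]])
E
```

```text
t 17.7 loc mm [-179.2 -195.8  217.3] gap -0.0 F loc [-0.1   1.2  -0.34] yaw err deg -0.16
0 [[389.0, 539.0], [546.0, 380.0]]
0.06 [[388.0, 530.0], [546.0, 370.0]]
0.12 [[387.0, 520.0], [546.0, 360.0]]
```

View pics/s12c.png

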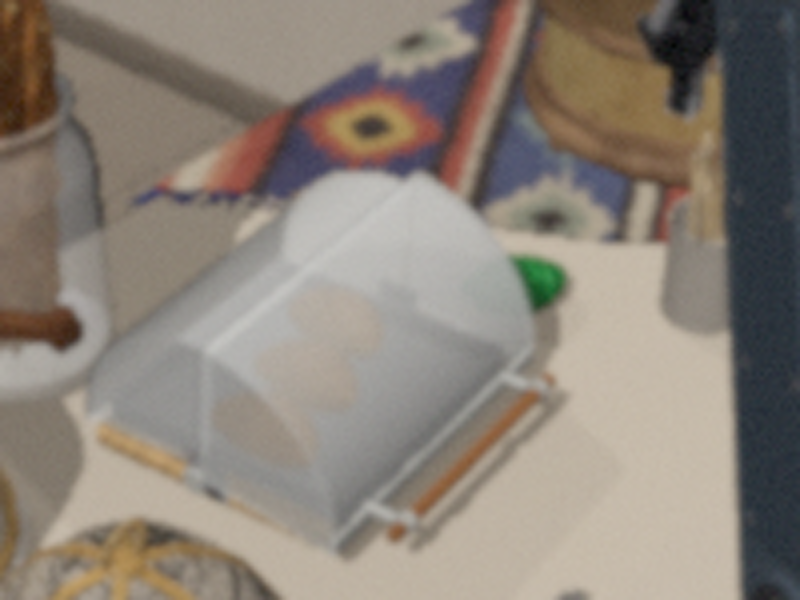

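View pics/t12.png

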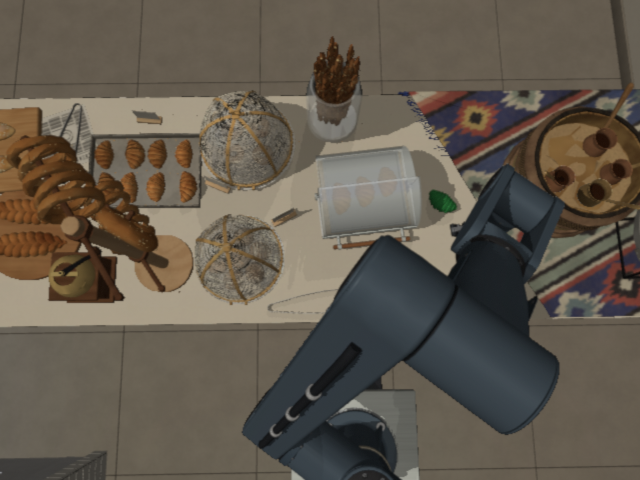

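The cover is shut: bar ends at (393,537) and (548,380), against the model at 0 rad of (389,539) and (546,380). The croissants are visible inside, the bystanders stand in place, and the robot touches nothing. Handing in.

```bash
python3 -c "
from station import manip
print(manip.sign_off())"
```

```text
the job is handed in; nothing more can be done
None
```

The tray is home against its stop and the cover is shut; I handed the job in at about 18 s of the 58 s allowed.

- **Tray:** I pushed it about 48 mm straight back with the closed fingertips on the middle of its front wall. Readings were mostly 9–12 N, more than the stated 2–6 N because the tip also pressed down with friction. At the end the force rose from 13 to 18 N with no further motion. Both pictures put its front corners within about 2 mm of where they should be at home.
- **Cover:** I pushed the bar from behind down to about 0.96 rad, then from above along its arc to the stop. The largest force read was 24 N at first contact on top of the bar, and 22 N at the final press. The fingertip stopped at 39.7 mm height, against 40 mm expected for fully shut, and the bar in the last side picture matches an angle of 0 to within about 0.03 rad.
- **Surroundings:** In the last pictures the three croissants lie in place under the cover. The stirrers, price card and visible end of the tongs look unmoved. The arm hid the coffee cup and sugar tin, so I did not check those two at the end. The robot touches nothing.

Forces were read only at the end of each move, so short peaks in between were not seen. No check failed.

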